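# Set the tube mixer one click up and start it

## Task

On the tube roller mixer, roll the knurled edge wheel with a fingertip, away from the console's front edge, by one click, so that it rests in its middle detent with the white line at the middle tick; do not run past it. Then press the round start button fully down and let it come up again. Leave the bottles and the cup around it standing where they are.

Things in the scene. Friction and masses are not known exactly. Their poses are not given: they have to be found in the camera images.
- mixer: White tube roller mixer, fixed. Console in front, 110 (x) by 250 mm (y), flat top 90 mm above the table; behind it (+x) a 205 mm long bed of rollers and tubes, below 85 mm. Origin: at table level under the centre of the console. x runs level from the console's front edge to the rollers (at zero yaw away from the robot), y to the left, z up. Wheel at y = +55 mm, start button at y = -60 mm, both x = 0.
- wheel (a joint): Angle (rad) of the black knurled wheel: 70 mm diameter, 30 mm wide, axis along the mixer's y, 72 mm above the table; its cap stands 17 mm proud of the console between 8 mm high guard cheeks. Detents at 0 (where it starts), 0.7 (middle) and 1.4, stops just beyond. Grows as its top moves towards the mixer's +x; one click is 24.5 mm of rim travel. Let go, it snaps to the nearest (humps at 0.35 and 1.05).
- wheel_top (a point): The highest point of the wheel's rim, mid-width, 107 mm above the table; fixed to the mixer (does not turn), axes as the mixer's. Turning the wheel over a hump takes 2 to 3 N along the rim here, so press down with 5 to 10 N; the friction between a fingertip and the rim is 0.5 or more.
- wheel_line (a point): The middle of the white line (6 mm) across the wheel's rim; it turns with the wheel: towards the front edge at 0, on top at 0.7. Three black ticks on the cheeks on either side mark the three detents.
- start (a joint): Travel (m) of the grey round start button, 0 up and 0.006 fully down; sprung, about 5 N to push fully down; it counts as pressed beyond 0.0045.
- start_top (a point): Centre of the top face of the start button (28 mm diameter) when up; it moves with the button, straight down when pressed. It stands in a grey ring on the console top.
- dropper_a: Small white plastic dropper bottle, 30 mm diameter, 75 mm tall, standing on the table near one side of the mixer; not to be moved. Origin: centre of its underside.
- dropper_b: A second dropper bottle like dropper_a, near the mixer's other side; not to be moved. Origin: centre of its underside.
- wash_bottle: White plastic wash bottle with a thin nozzle, 68 mm diameter, 170 mm tall, standing beside the mixer; not to be moved. Origin: centre of its underside.
- cup: Grey plastic cup, 60 mm across the rim, 60 mm tall, standing beside the mixer; not to be moved. Origin: centre of its underside.

How it is judged (in metres and radians):
On the way, in this order (a step that is already met when the one before it is completed fails the run):
1. the wheel rests in its middle detent, let go (value of joint wheel between 0.58 and 0.82 rad and contact force between wheel and anything else below 0.1 N), for 0.2 s.
2. the start button is pressed down (value of joint start above 0.0045 m and value of joint wheel between 0.58 and 0.82 rad), for 0.02 s.
At the end, for the whole second after the job is handed in: The wheel rests within 0.12 rad of its middle detent (0.7), the start button is up again (travel under 1.5 mm), and bottles and cup stand upright within 30 mm of where they were (value of joint wheel between 0.58 and 0.82 rad and value of joint start below 0.0015 m and velocity of joint wheel between -0.1 and 0.1 rad/s and distance of each of dropper_a, dropper_b, wash_bottle, cup from where it was at the start of the episode below 0.03 m and angle between each of dropper_a, dropper_b, wash_bottle, cup's own z axis and vertical below 0.2 rad); the robot touches nothing.
It fails at once if the wheel is turned with the arm or the gripper's body instead of a finger (contact force between the arm and wheel above 2 N).
It fails at once if the wheel runs past the middle detent (beyond 1.1 rad, over the next hump) (value of joint wheel above 1.1 rad).
It fails at once if the start button is pressed before the wheel is in its middle detent (value of joint start above 0.003 m and not (value of joint wheel between 0.58 and 0.82 rad)).
It fails at once if a bottle or the cup is lifted, knocked over or pushed more than 30 mm (distance of any of dropper_a, dropper_b, wash_bottle, cup from where it was at the start of the episode above 0.03 m or height (world z) of any of dropper_a, dropper_b, wash_bottle, cup above 0.015 m or angle between any of dropper_a, dropper_b, wash_bottle, cup's own z axis and vertical above 0.5 rad).
It also fails if it takes over 32 s, if anything falls off the work surface, if the arm or the gripper's body presses on something with over 40 N, if the wrist force passes 120 N, or if a joint passes its speed limit or range.

## Robot

A 6-joint arm with a two-finger parallel gripper is mounted at the origin on the work surface. World frame = base frame: x ahead of the robot, y to its left, z up, the work surface at z = 0. Lengths are in mm, angles in rad, forces in N, time in s.
With the tool pointing down it reaches from about 275 to 750 mm from the base axis. Payload 10.2 kg.
Tool frame: the origin (TCP) lies between the finger pads; the fingertips stand 11 mm ahead of it and the grasp point (between the pads) lies 8 mm behind it (ctrl.nose_length is the distance from the TCP to the fingertips, in mm); x points along the fingers, y is the direction in which the jaws open and shut, and the axes are right-handed (so a half turn about x gives the same grasp; the last joint's range is limited). The gripper opens to 85 mm and grips with 20 to 120 N. Pads are 22 mm wide; open, the fingers measure 114 mm over their backs; the gripper's body (76 mm by 85 mm) begins 54 mm behind the grasp point. The pads swing forward as they close: fully open they stand 13 mm farther back than shut.
Start: joints at [0.903, 0.313, 1.498, -0, 1.331, -0.223], TCP at [225.909, 473.916, 242.294] pointing down, gripper open.
Joint ranges: [-2.94, 2.94], [-0.97, 2.17], [0.19, 2.56], [-1.23, 4.37], [0.02, 3.11], [-2.88, 2.88]. Speed limits (rad/s): [2.39, 2.39, 3.01, 3.14, 3.14, 3.14].

## Interface

Orientations are given as a unit quaternion [w, x, y, z].
In Python, from rig import ctrl, capture, ticket gives the robot as it stands.
- The arm moves only by the tool step_arm, never from a script. Its argument "commands" is a list of rows, each a list of 2 entries, a list of its own where there are three numbers: the shift along the world's x, y, z normalised to -1 to 1, where 1 is 0.04 m, then the turn about the world's z normalised to -1 to 1, where 1 is 180 degrees. A call has 1 to 5 rows; each row shifts and turns the commanded pose from where the row before left it; what a row does not reach is not made up. A row lasts 1/10 s, in which the tool goes at most 50 mm and 8.59 degrees, less where a joint would pass 70% of its speed; a pose out of reach is approached as far as the arm can. A call with a number of a shift or a turn outside -1 to 1 is refused whole. A call with a gripper value outside its range is refused whole. "gripper" is the closure, from -1 (fully open) to 1 (shut), so that 0 is half open, set as the call begins (left out, the last holds). The fingers move at their own pace and stop on an object; "force" is the grip in N (left out, the last holds). Time passes only in rows, so rows that do not move let the fingers close. It gives the time, the measured TCP pose, the force and the opening at its end, in the units of the state.
- ctrl.sense(): the state, without advancing time (a new reading comes with each control period).
- capture(name): name is "scene" or "top"; returns a dict with "image" (420x560x3 uint8, blue, green, red), "fov_y" (degrees; the focal length in pixels is half the picture's height over the tangent of half this angle, whatever the lens; pixels are square), "cx", "cy" (the principal point, pixels), "k1" (the pictures are not rectified: a ray, as slopes to the right and down, at radius r is drawn at 1 + k1 r^2 times it, then the intrinsics apply), "origin" and "orientation" of the camera in the world. Camera axes: x right, y down, z forward; pixel columns grow to the right and rows downward; lengths in mm; the calibration is good to about 2 mm. A picture is of the moment at which its call begins. There is no depth.
- ticket.finish_job(): hands the job in, once; it reports no verdict.
The state is a dict: "time_s": time; "joints": joint angles; "dq": joint speeds; "tau": joint torques, N m; "eef_pos": TCP position; "ee_rot": TCP orientation; "force": force on the tool from outside, world axes, zero at the start; "wrist_torque": the same for the moment, N m; "grip_width": opening from 0.0 (shut) to 1.0 (fully open).
Only numpy, scipy, OpenCV 4.12 (cv2) and the standard library are available. Lean on these libraries where they do the work, as an engineer would, in place of code of your own. Each camera call takes 0.05 s, during which the arm holds its last target.

## Working session

There is one attempt and no reset: what is moved stays moved. The work goes in short steps, Python scripts to look and compute and a tool call to move; the robot and the scene stay as the last step left them, time stands still between calls to the robot, and variables do not carry over. Pictures are saved under pics/ and viewed, and the job is handed in when it is done.

Besides the shell and the picture viewer there is one more tool, called as name(argument=value, ...), one argument or row to a line, values as JSON. step_arm: Moves the arm, as the interface text tells. Its arguments: {"type":"object","properties":{"commands":{"type":"array","items":{"type":"array"}},"gripper":{"type":"number"},"force":{"type":"number"}},"required":["commands"]}

```bash
mkdir -p pics; ls; cat > h.py <<'E'
import numpy as np,cv2
from scipy.spatial.transform import Rotation as R
def cam(c):
    f=c["image"].shape[0]/2/np.tan(np.radians(c["fov_y"])/2)
    q=np.array(c["orientation"]); M=R.from_quat(q[[1,2,3,0]]).as_matrix()
    return f,M,np.array(c["origin"],float)
def ray(c,u,v):
    f,M,o=cam(c); x=np.array([(u-c["cx"])/f,(v-c["cy"])/f]); s=x.copy()
    for _ in range(20): s=x/(1+c["k1"]*(s@s))
    d=M@np.array([s[0],s[1],1]); return o,d/np.linalg.norm(d)
def onz(c,u,v,z):
    o,d=ray(c,u,v); return o+d*(z-o[2])/d[2]
def proj(c,p):
    f,M,o=cam(c); q=M.T@(np.array(p,float)-o); s=q[:2]/q[2]; s=s*(1+c["k1"]*(s@s)); return s*f+[c["cx"],c["cy"]]
E
python3 - <<'E'
from rig import ctrl,capture
import cv2
for n in("scene","top"):
    c=capture(n); cv2.imwrite(f"pics/{n}0.png",c["image"]); print({k:v for k,v in c.items() if k!="image"})
print(ctrl.sense(),ctrl.nose_length)
E
```

```text
pics
{'fov_y': 46.410857455952645, 'cx': 275.083004195599, 'cy': 201.28154025106397, 'k1': 0.009152166864936528, 'origin': array([1003.75074329,  243.84487526,  872.1051365 ]), 'orientation': array([-0.13765261,  0.49818788,  0.82638289, -0.22349925])}
{'fov_y': 57.5977222006999, 'cx': 281.3546119279998, 'cy': 213.49230997745576, 'k1': -0.09366373510599571, 'origin': array([386.22988678,  39.03940466, 986.10281599]), 'orientation': array([-0.07710238,  0.74791854, -0.65549849,  0.07067397])}
{'time_s': 0.1, 'joints': array([ 9.02572583e-01,  3.13400990e-01,  1.49835129e+00, -3.70588974e-05,
        1.33097181e+00, -2.23392580e-01]), 'dq': array([ 0.00080555, -0.0027661 , -0.00170772, -0.00012965,  0.00043624,
        0.00041656]), 'tau': array([ 3.00334090e-03, -4.12901509e+01, -2.60141838e+01, -1.72582295e-04,
        3.05559333e-03, -3.03758588e-05]), 'eef_pos': array([225.79337289, 473.73331221, 241.79243271]), 'ee_rot': array([ 0.68952851,  0.15560862,  0.68985052, -0.15634144]), 'force': array([ 0.85967203, -0.59464411, -0.22516839]), 'wrist_torque': array([ 0.02874214,  0.02126402, -0.00753798]), 'grip_width': 1.0036466958111128} 11.0
```

View pics/scene0.png

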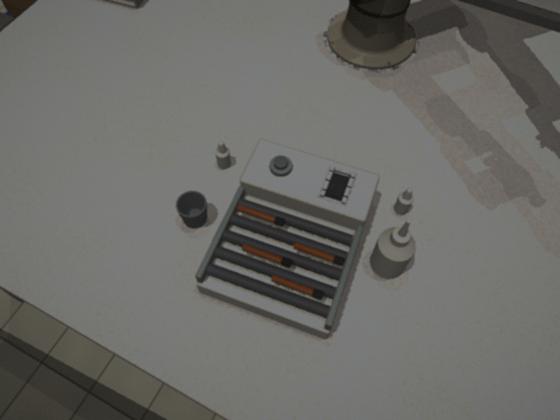

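View pics/top0.png

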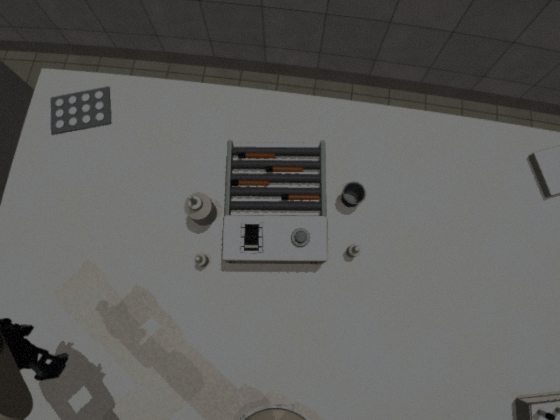

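The top view shows the console at about (222–328, 216–262), the wheel near (251,236) and the button near (300,238). In the scene view the wheel is near (339,186) and the button near (281,164). I'll zoom in for precise pixels.

```bash
python3 - <<'E'
import cv2
a=cv2.imread("pics/top0.png")[205:270,215:335]; b=cv2.imread("pics/scene0.png")[135:225,235:385]
cv2.imwrite("pics/topz.png",cv2.convertScaleAbs(cv2.resize(a,None,fx=6,fy=6,interpolation=cv2.INTER_CUBIC),alpha=1.5))
cv2.imwrite("pics/scz.png",cv2.convertScaleAbs(cv2.resize(b,None,fx=5,fy=5,interpolation=cv2.INTER_CUBIC),alpha=1.5))
E
```

```text
(no output)
```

View pics/topz.png

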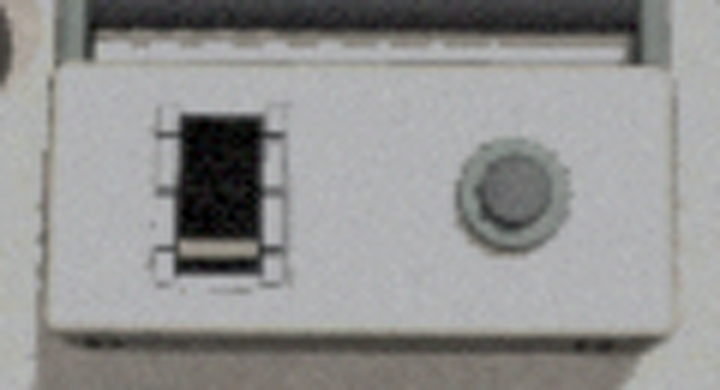

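View pics/scz.png

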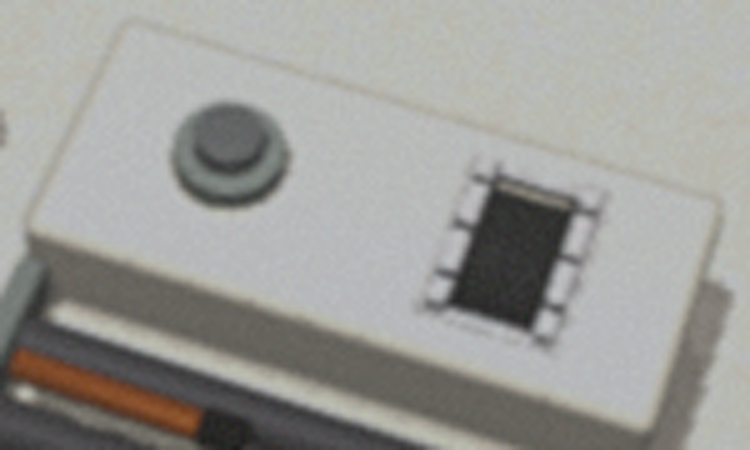

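```bash
cat > m.py <<'E'
import sys; sys.path.insert(0,'.')
from h import *
from rig import capture
T=capture("top");S=capture("scene")
t=lambda x,y:((x+.5)/6-.5+215,(y+.5)/6-.5+205)
s=lambda x,y:((x+.5)/5-.5+235,(y+.5)/5-.5+135)
E
python3 - <<'E'
from m import *
np.set_printoptions(precision=1,suppress=True)
ct=[(53,64),(672,66),(676,333),(46,331)]; cs=[(655,434),(30,232),(128,18),(722,203)]
A=[]
for n,P,f,C in(("top",T,t,ct),("sc",S,s,cs)):
    q=np.array([onz(P,*f(*p),90) for p in C]); print(n,q,q.mean(0)); 
    print("yaw",np.degrees([np.arctan2(*(-(q[1]-q[0])[[0,1]]*[-1,1])) , np.arctan2(*(-(q[2]-q[3])[[0,1]]*[-1,1]))]),[np.linalg.norm(q[i]-q[i-1]) for i in range(4)])
def tri(a,b):
    o,d=ray(T,*t(*a));p,e=ray(S,*s(*b))
    k=np.linalg.lstsq(np.c_[d,-e],p-o,rcond=None)[0]; x=o+d*k[0];y=p+e*k[1]; return (x+y)/2,np.linalg.norm(x-y)
print("btn tri",tri((516,188),(231,135)))
for z in(95,100,105):print(z,onz(T,*t(516,188),z),onz(S,*s(231,135),z))
print("ticks top",onz(T,*t(165,190),98),onz(T,*t(273,190),98))
print("line",tri((217,249),(534,194)))
for pt in[(165,134),(275,134),(163,248),(275,248)]:print(onz(T,*t(*pt),98))
E
```

```text
top [[553.1 197.1  90. ]
 [584.9 -48.5  90. ]
 [479.1 -61.5  90. ]
 [447.5 182.7  90. ]] [516.2  67.5  90. ]
yaw [7.4 7.4] [np.float64(106.57401331714459), np.float64(247.56574151200104), np.float64(106.5841831592854), np.float64(246.2213765156369)]
sc [[556.  197.6  90. ]
 [586.5 -45.4  90. ]
 [479.7 -61.4  90. ]
 [451.1 181.9  90. ]] [518.3  68.2  90. ]
yaw [7.1 6.7] [np.float64(106.1353233390685), np.float64(244.88045343125324), np.float64(108.03673149756771), np.float64(244.96841129921313)]
btn tri (array([524.5,   8.1, 111.5]), np.float64(0.31346376901190987))
95 [527.    7.7  95. ] [514.1   2.9  95. ]
100 [526.2   7.9 100. ] [517.3   4.4 100. ]
105 [525.4   8.1 105. ] [520.4   6.  105. ]
ticks top [507.7 143.9  98. ] [513.3 102.   98. ]
line (array([487.4, 119.2, 100.2]), np.float64(1.953970178964745))
[529.7 147.3  98. ]
[535.4 104.4  98. ]
[485.  141.3  98. ]
[490.8  98.   98. ]
```

```bash
python3 - <<'E'
from m import *
from rig import ctrl
np.set_printoptions(precision=3,suppress=True)
q=ctrl.sense()["ee_rot"]; M=R.from_quat(q[[1,2,3,0]]).as_matrix(); print(M)
y=M[:,1]; print("jaw yaw",np.degrees(np.arctan2(y[1],y[0])), ctrl.sense()["joints"])
print("wash base approx",onz(T,201,210,100), "nozzle",onz(T,193,203,165),onz(S,403,226,165))
a=T["image"][185:280,170:230]; cv2.imwrite("pics/bot.png",cv2.resize(a,None,fx=6,fy=6,interpolation=cv2.INTER_CUBIC))
E
```

```text
[[-0.     0.43   0.903]
 [-0.     0.903 -0.43 ]
 [-1.    -0.    -0.   ]]
jaw yaw 64.51644384636168 [ 0.903  0.313  1.498  0.     1.331 -0.223]
wash base approx [556.797 250.576 100.   ] nozzle [557.621 255.583 165.   ] [578.351 259.048 165.   ]
```

View pics/bot.png

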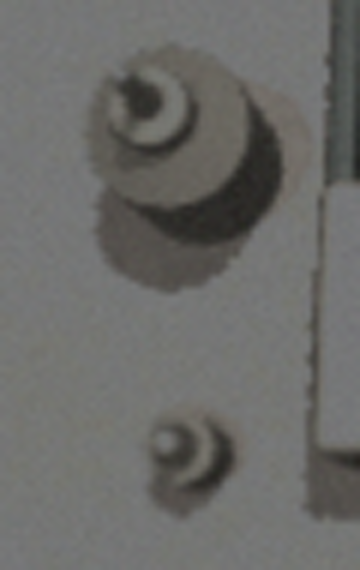

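Two independent views agree on wheel_top ≈ (510, 123, 107), button ≈ (524.5, 8) and mixer yaw ≈ 7.2°. I'll shut the gripper, align the jaws with the mixer's y axis and move over the wheel, high above the bottles.

step_arm(
  commands=[
    [[0.57,-0.735,0],0.045],
    [[0.57,-0.735,0],0.045],
    [[0.57,-0.735,0],0.045],
    [[0.57,-0.735,0],0.045],
    [[0.57,-0.735,0],0],
  ],
  gripper=1,
  force=40,
)

```text
time_s: 0.8
eef_pos: [340.4, 325.8, 242.3]
ee_rot: [0.706, -0.044, 0.706, 0.044]
force: [1.3, 0.6, -0.5]
grip_width: 0.144
```

step_arm(
  commands=[
    [[0.57,-0.735,0],0],
    [[0.57,-0.735,0],0],
    [[0.57,-0.735,0],0],
    [[0.57,-0.735,0],0],
    [[0.57,-0.735,0],0],
  ],
)

```text
time_s: 1.3
eef_pos: [454.5, 178.7, 242.4]
ee_rot: [0.706, -0.042, 0.706, 0.042]
force: [0.6, 0.7, 0.9]
grip_width: -0.004
```

step_arm(
  commands=[
    [[0.57,-0.735,0],0],
    [[0.57,-0.735,0],0],
    [[0,0,0],0],
  ],
)

```text
time_s: 1.6
eef_pos: [501.2, 118.2, 241.8]
ee_rot: [0.706, -0.041, 0.706, 0.041]
force: [-0.4, 0.7, -0.1]
grip_width: 0.0
```

step_arm(
  commands=[
    [[-0.02,0.08,-0.8],0],
    [[0,0,-0.8],0],
    [[0,0,-0.8],0],
    [[0,0,-0.2],0],
    [[0,0,0],0],
  ],
)

```text
time_s: 2.1
eef_pos: [498.2, 124.8, 138.0]
ee_rot: [0.705, -0.042, 0.706, 0.043]
force: [-0.7, 0.4, 0.7]
grip_width: -0.001
```

```bash
python3 - <<'E'
from m import *
from rig import ctrl
s_=ctrl.sense(); print(s_["eef_pos"],s_["force"])
p=s_["eef_pos"]-[0,0,11]
print(proj(T,p),proj(S,p), proj(S,[510,123,107]))
a=T["image"][205:270,215:335]; b=S["image"][110:230,255:405]
cv2.imwrite("pics/t1.png",cv2.convertScaleAbs(cv2.resize(a,None,fx=5,fy=5,interpolation=cv2.INTER_CUBIC),alpha=1.8))
cv2.imwrite("pics/s1.png",cv2.convertScaleAbs(cv2.resize(b,None,fx=5,fy=5,interpolation=cv2.INTER_CUBIC),alpha=1.8))
E
```

```text
[499.26609604 124.6792594  139.8081022 ] [ 0.15793832  0.17695689 -0.52763198]
[248.6184394 238.9692873] [343.96142786 170.68112846] [339.32366568 181.15012458]
```

View pics/s1.png

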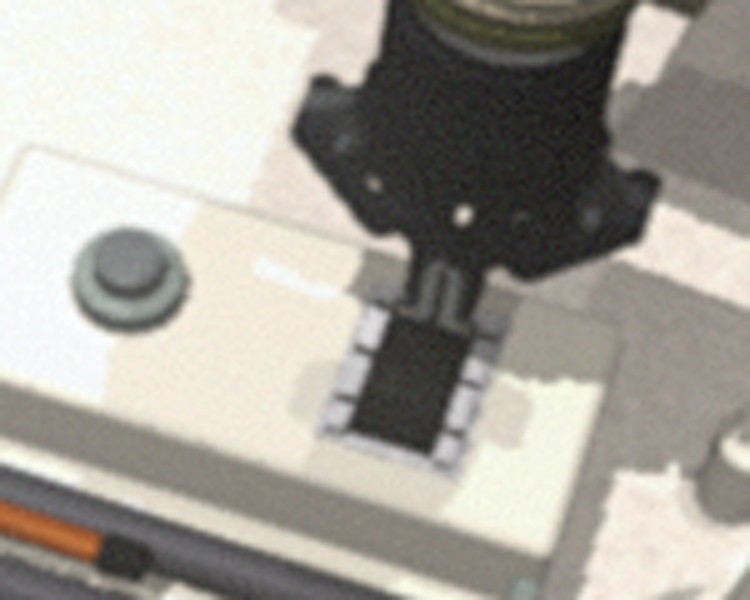

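The fingers are centred over the front part of the wheel, with their tips just above it. I'll lower onto it gently, watching the force.

step_arm(
  commands=[
    [[0.03,-0.07,-0.2],0],
    [[0,0,-0.15],0],
    [[0,0,0],0],
    [[0,0,0],0],
  ],
)

```text
time_s: 2.6
eef_pos: [499.8, 121.6, 124.3]
ee_rot: [0.706, -0.042, 0.706, 0.042]
force: [-0.2, -0.2, 0.5]
grip_width: 0.002
```

step_arm(
  commands=[
    [[0,0,-0.05],0],
    [[0,0,-0.05],0],
    [[0,0,0],0],
  ],
)

```text
time_s: 2.9
eef_pos: [499.7, 121.7, 120.1]
ee_rot: [0.706, -0.042, 0.706, 0.042]
force: [-0.1, -0.6, 0.3]
grip_width: -0.002
```

step_arm(
  commands=[
    [[0,0,-0.025],0],
    [[0,0,0],0],
  ],
)

```text
time_s: 3.1
eef_pos: [499.8, 121.7, 119.2]
ee_rot: [0.706, -0.042, 0.706, 0.042]
force: [-0.0, -0.2, 0.8]
grip_width: 0.002
```

step_arm(
  commands=[
    [[0,0,-0.025],0],
    [[0,0,0],0],
  ],
)

```text
time_s: 3.3
eef_pos: [499.8, 121.7, 118.2]
ee_rot: [0.706, -0.042, 0.706, 0.042]
force: [0.3, 0.1, 0.1]
grip_width: -0.001
```

step_arm(
  commands=[
    [[0,0,-0.0125],0],
    [[0,0,0],0],
  ],
)

```text
time_s: 3.5
eef_pos: [500.0, 121.7, 118.0]
ee_rot: [0.706, -0.042, 0.706, 0.042]
force: [-0.1, -1.3, 0.7]
grip_width: 0.001
```

step_arm(
  commands=[
    [[0,0,-0.0125],0],
    [[0,0,0],0],
  ],
)

```text
time_s: 3.7
eef_pos: [500.2, 121.7, 117.9]
ee_rot: [0.706, -0.042, 0.705, 0.042]
force: [0.5, -0.3, 5.0]
grip_width: 0.0
```

step_arm(
  commands=[
    [[0,0,-0.008],0],
    [[0,0,0],0],
  ],
)

```text
time_s: 3.9
eef_pos: [500.4, 121.7, 117.8]
ee_rot: [0.707, -0.042, 0.705, 0.042]
force: [0.1, 1.1, 7.2]
grip_width: -0.001
```

step_arm(
  commands=[
    [[0.05,0.006,0],0],
    [[0.05,0.006,0],0],
    [[0.05,0.006,0],0],
  ],
)

```text
time_s: 4.2
eef_pos: [506.2, 122.5, 117.9]
ee_rot: [0.706, -0.042, 0.705, 0.042]
force: [-2.0, 0.2, 9.9]
grip_width: -0.001
```

step_arm(
  commands=[
    [[0.05,0.006,0],0],
    [[0.05,0.006,0],0],
    [[0.05,0.006,0],0],
    [[0.05,0.006,0],0],
  ],
)

```text
time_s: 4.6
eef_pos: [514.6, 123.5, 117.9]
ee_rot: [0.707, -0.042, 0.705, 0.042]
force: [-0.2, 0.3, 6.5]
grip_width: -0.001
```

```bash
python3 - <<'E'
from m import *
from rig import ctrl
s_=ctrl.sense(); print(s_["eef_pos"],s_["force"])
b=S["image"][130:230,275:395]
cv2.imwrite("pics/s2.png",cv2.convertScaleAbs(cv2.resize(b,None,fx=6,fy=6,interpolation=cv2.INTER_CUBIC),alpha=1.8))
E
```

```text
[514.90136935 123.52031958 117.94411314] [1.56637739 2.02653246 6.97277736]
```

View pics/s2.png

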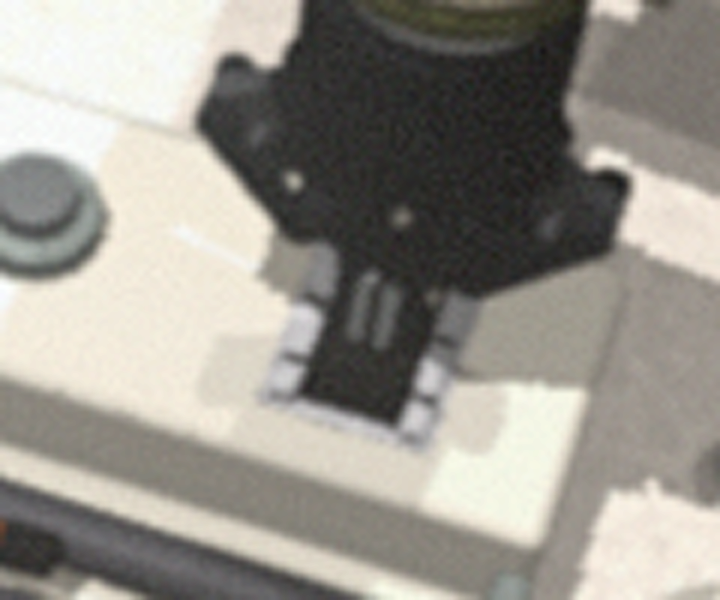

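The tangential force went from −2 N through 0 to about +1.5 N, so the wheel is over the hump and being pulled forward. I'll go 6 mm more, then lift.

step_arm(
  commands=[
    [[0.05,0.006,0],0],
    [[0.05,0.006,0],0],
    [[0.05,0.006,0],0],
    [[0,0,0],0],
  ],
)

```text
time_s: 5.1
eef_pos: [520.6, 124.2, 117.5]
ee_rot: [0.707, -0.042, 0.705, 0.042]
force: [2.9, 0.9, 6.2]
grip_width: 0.003
```

step_arm(
  commands=[
    [[0,0,0.25],0],
    [[0,0,0.75],0],
    [[-0.5,0,0.5],0],
    [[-1,0,0],0],
    [[-1,0,0],0],
  ],
)

```text
time_s: 5.6
eef_pos: [418.2, 123.9, 177.2]
ee_rot: [0.706, -0.042, 0.706, 0.042]
force: [-0.3, 0.9, 0.6]
grip_width: -0.001
```

```bash
python3 - <<'E'
from m import *
from rig import ctrl
s_=ctrl.sense(); print(s_["eef_pos"],s_["force"],s_["time_s"])
b=S["image"][130:230,275:395]
cv2.imwrite("pics/s3.png",cv2.convertScaleAbs(cv2.resize(b,None,fx=6,fy=6,interpolation=cv2.INTER_CUBIC),alpha=1.8))
E
```

```text
[415.33061649 124.33433098 176.66655093] [ 0.17553143 -0.51894644  0.10108131] 5.7
```

View pics/s3.png

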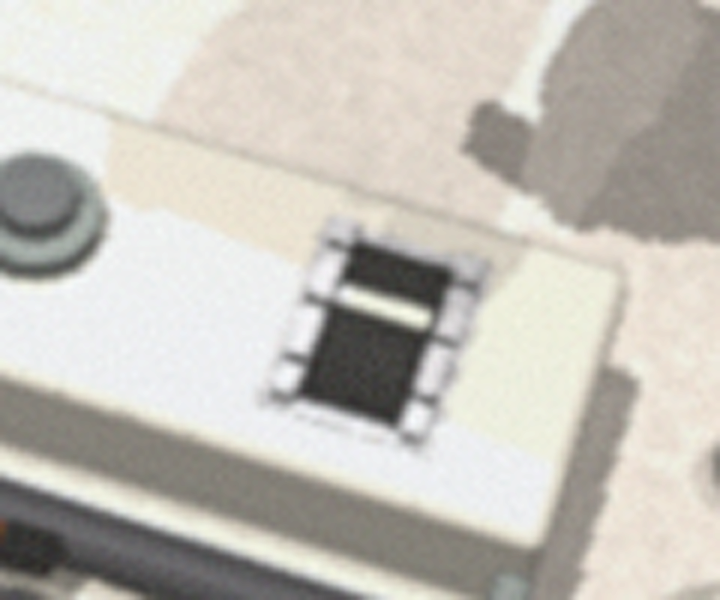

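```bash
python3 - <<'E'
from m import *
print(onz(S,275+386/6,130+306/6,107))
E
```

```text
[509.68794845 122.88094375 107.        ]
```

step_arm(
  commands=[
    [[0.52,-0.66,0],0],
    [[0.52,-0.66,0],0],
    [[0.52,-0.66,0],0],
    [[0.52,-0.66,0],0],
    [[0,0,0],0],
  ],
)

```text
time_s: 6.3
eef_pos: [505.5, 15.4, 176.6]
ee_rot: [0.706, -0.041, 0.706, 0.041]
force: [0.9, 0.5, 0.3]
grip_width: 0.005
```

The white line projects onto (509.7, 122.9), which is the wheel top. It rests in the middle detent. Next is the button.

step_arm(
  commands=[
    [[0.53,-0.25,-0.5],0],
    [[0,0,-0.4],0],
    [[0,0,0],0],
    [[0,0,0],0],
  ],
)

```text
time_s: 6.7
eef_pos: [524.3, 8.7, 141.2]
ee_rot: [0.706, -0.042, 0.706, 0.043]
force: [0.6, -0.8, 1.6]
grip_width: -0.0
```

step_arm(
  commands=[
    [[0,0,-0.2],0],
    [[0,0,-0.1],0],
    [[0,0,0],0],
  ],
)

```text
time_s: 7.0
eef_pos: [523.9, 8.6, 128.7]
ee_rot: [0.706, -0.042, 0.706, 0.043]
force: [0.6, -0.2, 1.0]
grip_width: -0.003
```

step_arm(
  commands=[
    [[0,0,-0.05],0],
    [[0,0,-0.05],0],
    [[0,0,0],0],
  ],
)

```text
time_s: 7.3
eef_pos: [524.1, 8.5, 124.8]
ee_rot: [0.706, -0.042, 0.706, 0.042]
force: [-0.7, 0.2, 0.5]
grip_width: 0.001
```

```bash
python3 - <<'E'
from m import *
b=S["image"][110:210,235:355]
cv2.imwrite("pics/s4.png",cv2.convertScaleAbs(cv2.resize(b,None,fx=6,fy=6,interpolation=cv2.INTER_CUBIC),alpha=1.8))
E
```

```text
(no output)
```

View pics/s4.png

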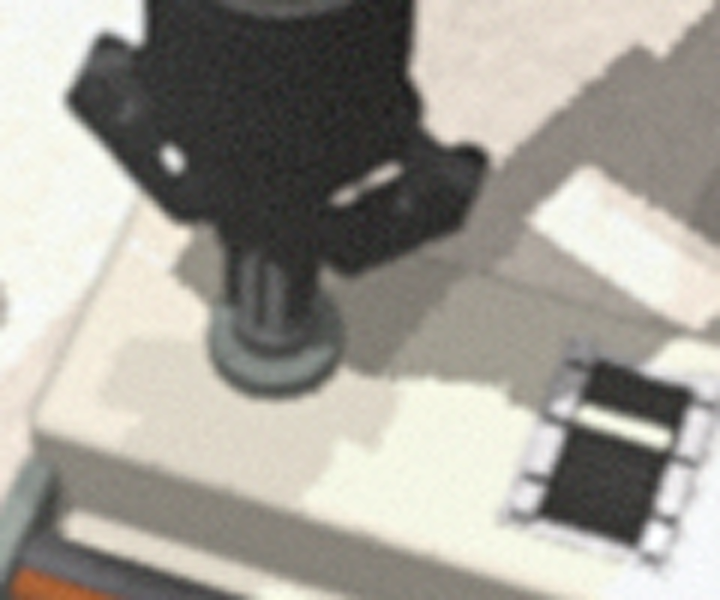

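The tip is centred over the button, and the wheel line is still at the middle tick. Pressing down.

step_arm(
  commands=[
    [[0,0,-0.05],0],
    [[0,0,-0.05],0],
    [[0,0,0],0],
  ],
)

```text
time_s: 7.7
eef_pos: [524.4, 8.4, 121.0]
ee_rot: [0.706, -0.042, 0.706, 0.042]
force: [-0.0, 0.8, 2.8]
grip_width: -0.001
```

step_arm(
  commands=[
    [[0,0,-0.05],0],
    [[0,0,0],0],
  ],
)

```text
time_s: 7.9
eef_pos: [524.4, 8.4, 119.0]
ee_rot: [0.706, -0.042, 0.706, 0.042]
force: [0.8, -0.9, 4.3]
grip_width: 0.001
```

step_arm(
  commands=[
    [[0,0,-0.05],0],
    [[0,0,0],0],
  ],
)

```text
time_s: 8.1
eef_pos: [524.4, 8.4, 117.1]
ee_rot: [0.706, -0.042, 0.706, 0.042]
force: [0.2, 0.1, 5.0]
grip_width: -0.002
```

step_arm(
  commands=[
    [[0,0,-0.025],0],
    [[0,0,0],0],
  ],
)

```text
time_s: 8.3
eef_pos: [524.4, 8.4, 116.9]
ee_rot: [0.706, -0.043, 0.706, 0.042]
force: [-3.2, 0.0, 12.1]
grip_width: -0.004
```

step_arm(
  commands=[
    [[0,0,-0.025],0],
    [[0,0,0],0],
  ],
)

```text
time_s: 8.5
eef_pos: [524.5, 8.4, 116.8]
ee_rot: [0.706, -0.043, 0.705, 0.042]
force: [-6.7, 0.5, 21.2]
grip_width: 0.001
```

The force jumped from 5 N to 21 N with no further travel, so the button is bottomed. Lifting clear.

step_arm(
  commands=[
    [[0,0,0.2],0],
    [[0,0,0.5],0],
    [[0,0,0.8],0],
    [[-0.8,0,0.6],0],
    [[-0.9,0,0],0],
  ],
)

```text
time_s: 9.0
eef_pos: [456.5, 8.3, 201.0]
ee_rot: [0.707, -0.043, 0.704, 0.042]
force: [-0.2, -0.2, 0.5]
grip_width: -0.002
```

step_arm(
  commands=[
    [[-0.9,0,0],0],
    [[0,0,0],0],
    [[0,0,0],0],
    [[0,0,0],0],
  ],
)

```text
time_s: 9.4
eef_pos: [420.9, 8.3, 198.9]
ee_rot: [0.706, -0.042, 0.706, 0.042]
force: [0.3, -0.4, 0.5]
grip_width: 0.001
```

```bash
python3 - <<'E'
from m import *
from rig import ctrl
s_=ctrl.sense(); print(s_["eef_pos"],s_["force"],s_["time_s"])
a=cv2.imread("pics/scene0.png").astype(int); b=S["image"]
cv2.imwrite("pics/s5.png",cv2.convertScaleAbs(cv2.resize(b[120:300,160:430],None,fx=2.9,fy=2.9,interpolation=cv2.INTER_CUBIC),alpha=1.6))
E
```

```text
[420.84306284   8.38493807 198.74763628] [ 0.12298261 -0.23807304  0.11923832] 9.5
```

View pics/s5.png

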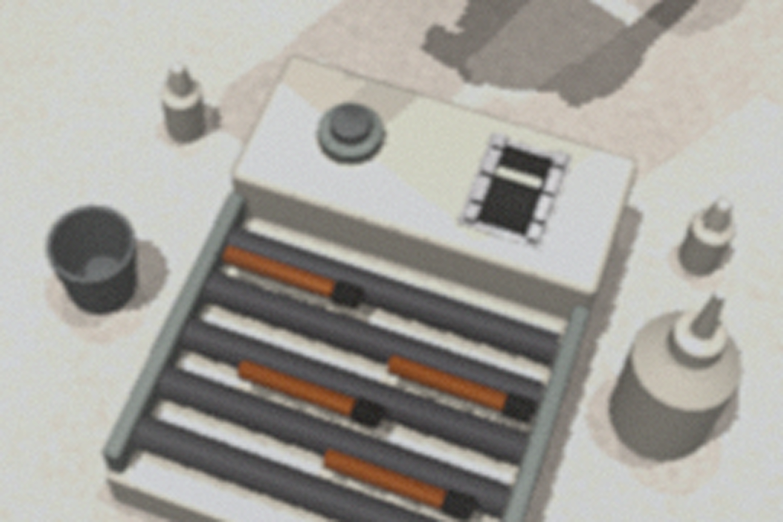

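The picture shows the wheel line at (520,176), the middle ticks. The button top at (352,120) matches its starting pixel, so it is up. The bottles and cup are standing in place, and the arm is clear. Handing in.

```bash
python3 -c "
from rig import ticket
print(ticket.finish_job())"
```

```text
the job is handed in; nothing more can be done
None
```

I rolled the wheel one click with the shut fingertips, pressing down with about 7–10 N, and it settled in its middle detent. I then pressed the start button fully down, let it come up again and handed the job in. No verdict is reported.

- **Wheel:** after I lifted off, the white line measured at (509.7, 122.9) mm. The wheel top had been located at about (510, 123), and the line was still at the middle ticks in the last picture.
- **Start button:** the force rose from 5 N to 21 N with almost no further travel, which shows it reached the bottom. In the last picture its top was within a pixel of where it started, so it is up.
- **Bottles and cup:** in the last picture they were upright and looked unmoved. I judged this by eye and did not measure their positions.
- **Arm:** it was clear of everything, with the tool force near zero. The whole job took about 9.5 s.
- **Disagreement:** the two camera views differed by about 2–3 mm on the console corners, which was close enough for this task. None of the other checks disagreed or failed.

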